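# Open the plate sampler and swing its plate carrier out

## Robot

A 6-joint arm with a two-finger parallel gripper is mounted at the origin on the work surface. World frame = base frame: x ahead of the robot, y to its left, z up, the work surface at z = 0. Lengths are in mm, angles in rad, forces in N, time in s.
With the tool pointing down it reaches from about 250 to 800 mm from the base axis. Payload 8.5 kg.
Tool frame: the origin (TCP) lies between the finger pads; the fingertips stand 14 mm ahead of it and the grasp point (between the pads) lies 5 mm behind it; z points along the fingers, y is the line along which they close (so a half turn about z gives the same grasp; the last joint's range is limited). The gripper opens to 85 mm and grips with 20 to 120 N. Pads are 22 mm wide; open, the fingers measure 114 mm over their backs; the gripper's body (76 mm by 85 mm) begins 54 mm behind the grasp point. The pads swing forward as they close: fully open they stand 13 mm farther back than shut.
Start: joints at [1.213, 0.238, -0.013, 1.319, 0, 1.571], TCP at [183.846, 491.712, 245.276] pointing down, gripper open.
Joint ranges: [-2.66, 2.66], [-1.03, 1.9], [-1.14, 1.46], [-1.82, 2.27], [-1.45, 1.34], [-3.14, 3.14]. Speed limits (rad/s): [2.22, 2.22, 2.79, 3.14, 3.14, 3.14].

## Interface

Orientations are given as a rotation vector (axis times angle).
In Python, from bench import status, read_camera, camera_params, r gives the robot as it stands.
- The arm moves only by the tool step_arm, never from a script. Its argument "increments" is a list of rows, each a list of 7 numbers: the shift along the tool's x, y, z in cm, then the turn, a rotation vector about the tool's x, y, z in degrees, then the opening, from 0 (shut) to 1 (fully open). In form: [[dx, dy, dz, rx, ry, rz, fingers], ...]. A call has 1 to 10 rows; each row is the pose to reach, as a shift and turn from the pose commanded when the call began, along the tool's axes at that moment; what a row does not reach only later rows make up. A row lasts 1/12 s, in which the tool goes at most 41.7 mm and 7.16 degrees, less where a joint would pass 70% of its speed; a pose out of reach is approached as far as the arm can. A call with a gripper value outside its range is refused whole. The fingers move at their own pace and stop on an object; the grip force is fixed at half the most. Time passes only in rows, so rows that repeat a pose let the fingers close. It gives the time, the measured TCP pose, the force, the opening and the grip force at its end, in the units of the state.
- status.get_obs(): the state, without advancing time (a new reading comes with each control period).
- read_camera(name): name is "side" or "top" or "wrist"; returns the picture (480x640x3 uint8, blue, green, red); there is no depth.
- camera_params(name): a dict with "fov_y" (degrees; the focal length in pixels is half the picture's height over the tangent of half this angle, whatever the lens; pixels are square), "cx", "cy" (the principal point, pixels), "D" ([k1, k2, p1, p2, k3] as OpenCV has them; the pictures are not rectified), "eye" and "orientation" of the camera in the world; the wrist camera has in their place "tool_from_camera" (4x4, takes a point from camera to tool coordinates, whose origin is the TCP and whose axes are the flange's). Camera axes: x right, y up, looking along -z (the intrinsics and any distortion apply to the point x, -y, -z); pixel columns grow to the right and rows downward; lengths in mm; the calibration is good to about 2 mm. A picture is of the moment at which its call begins: read the wrist's pose just before it. camera_params takes no time and is no camera call.
- r.close_job(): hands the job in; it is judged then, once.
The state is a dict: "time_s": time; "qpos": joint angles; "qvel": joint speeds; "joint_efforts": joint torques, N m; "eef_pos": TCP position; "eef_rot": TCP orientation; "wrist_force": force on the tool from outside, world axes, zero at the start; "torque": the same for the moment, N m; "gripper_width": finger opening in mm; "finger_force": force on a finger pad.
Only numpy, scipy, OpenCV 4.12 (cv2) and the standard library are available. Lean on these libraries where they do the work, as an engineer would, in place of code of your own. Each camera call takes 0.05 s, during which the arm holds its last target. There are 200 camera calls.

## Task

The plate sampler on the bench has finished its run. Press its front guard door inward near the free edge until the touch latch lets go and the door swings wide open, then push the plate carrier near its free back corner so that it turns on its pin and comes out through the doorway, and leave it standing straight out, square to the front of the machine, with the well plate still lying flat in it. Leave everything else on the bench where it stands.

Things in the scene. Friction and masses are not known exactly. Their poses are not given: they have to be found in the camera images.
- sampler: Plate sampler, fixed: open-topped bay between side guards, rear housing behind; all end 100 mm above the bench, base top 40. Origin: on the bench under the bay's middle; +x to its rear, -x to its front (door), +y to its left. In this frame (mm): guards' inner faces y +132/-107, base and guard fronts x -73, rear housing from x +90, door hinge (-84, -110). Probe arm behind x +210, 240 high.
- guard (a joint): Front guard door's angle, rad: 0 shut, 1.75 wide open towards the front. Grey panel 245 wide x 80 high x 8 mm, z 20 to 100, hinged on the machine's right. It can be pressed inward 6 mm (-0.03); the touch latch lets go after about 3 mm at the free edge, at about 4 N. A light spring then swings it wide open once nothing is in its way, and keeps it open. Shut, it keeps the carrier in.
- guard_press (a point): Where to press the door: a point on its outer face 25 mm from the free (machine's left) edge, 65 mm above the bench; moves with the door.
- carrier (a joint): Plate carrier's angle about its pin, rad: 0 at home in the bay, growing as it swings out (anticlockwise from above); 1.571 is straight out, square to the front; it can overrun to 1.95. It turns stiffly (about 1 N at its free corner) and stays where it is left.
- carrier_pin (a point): The fixed upright pivot pin, at the carrier's front right corner: the point on the pin's axis 64 mm above the bench.
- carrier_corner (a point): The free back corner (outer, top) of the carrier, a flat aluminium tray from z 44 to 60 mm. At home it lies 84 mm behind the pin (sampler +x) and 150 mm to its left (sampler +y); the back edge runs from it straight to the right, 61 mm in front of the rear housing. The point's axes are the sampler's, turned by the carrier's angle.
- carrier_nest (a point): The point of the carrier where the well plate's centre belongs, 59 mm above the bench; moves with the carrier. Same axes as the corner's.
- wellplate_centre (a point): Centre of the white 24-well plate, 128 x 86 x 14 mm, 60 g, which lies loose in the carrier with about 2 mm of play; its top is 66 mm above the bench.
- tipbox_a: Pipette tip box, 124 x 86 x 88 mm, standing to the left of the sampler. Origin: centre of its underside.
- tipbox_b: Pipette tip box like the other, on the right side of the bench. Origin: centre of its underside.
- beaker: Amber glass beaker, 70 mm across and 90 high, with forceps standing in it (tops 150 mm high), to the right of the sampler. Origin: centre of its underside.
- tuberack: White rack, 105 x 200 mm, with ten capped tubes (tops 101 mm high), on the left side of the bench. Origin: centre of its underside.
- bottle: Amber reagent bottle, 72 mm across, 170 high, on the right side of the bench. Origin: centre of its underside.
There are look-alikes about, which are no part of the job. There is more than one size of the part that bears wellplate_centre; the job needs the smallest.

How it is judged:
By the outcome, as a careful person would: the job done as asked, in the order asked, and still so for the second after the job is handed in, with the robot touching nothing.
It also fails if it takes over 51 s, if anything falls off the work surface, if the arm or the gripper's body presses on something with over 40 N, if the wrist force passes 120 N, or if a joint passes its speed limit or range.

## Working session

There is one attempt and no reset: what is moved stays moved. The work goes in short steps, Python scripts to look and compute and a tool call to move; the robot and the scene stay as the last step left them, time stands still between calls to the robot, and variables do not carry over. Pictures are saved under pics/ and viewed, at most 10 in all, crops included, and the job is handed in when it is done.

Besides the shell and the picture viewer there is one more tool, called after "Request:" as name([rows], argument=value, ...), one row to a line, values as JSON. step_arm: Moves the arm, as the interface text tells. Its arguments: {"type":"object","properties":{"increments":{"type":"array"}},"required":["increments"]}

```bash
ls; mkdir -p pics
python3 - <<'E'
from bench import status, read_camera, camera_params, r
import cv2
for n in ("top","side"):
    cv2.imwrite(f"pics/{n}0.png",read_camera(n)); print(n,camera_params(n))
print(camera_params("wrist"))
print(status.get_obs())
E
```

```text
pics
top {'fov_y': 48.821823847029876, 'cx': 320.33605780246864, 'cy': 241.5509565867614, 'D': array([0.00444224, 0.        , 0.        , 0.        , 0.        ]), 'eye': array([ 494.05146831,   16.8036117 , 1644.35494162]), 'orientation': array([ 0.03091606, -0.05061281, -1.58944073])}
side {'fov_y': 55.86630136635362, 'cx': 313.87199697712236, 'cy': 236.7145621127177, 'D': array([-0.05919952,  0.        ,  0.        ,  0.        ,  0.        ]), 'eye': array([ 146.20833063, -818.30026241,  680.80431668]), 'orientation': array([ 0.95638938, -0.24253844, -0.43736245])}
{'fov_y': 70.90885162343723, 'cx': 317.38978703837114, 'cy': 243.7925100623718, 'D': array([-0.02941744,  0.        ,  0.        ,  0.        ,  0.        ]), 'tool_from_camera': array([[-3.65922312e-04,  9.54323009e-01,  2.98776606e-01,
         7.47792190e+01],
       [ 9.99999255e-01,  6.97133916e-04, -1.00198239e-03,
        -4.48712227e-02],
       [-1.16450215e-03,  2.98776017e-01, -9.54322553e-01,
        -1.29617012e+02],
       [ 0.00000000e+00,  0.00000000e+00,  0.00000000e+00,
         1.00000000e+00]])}
{'time_s': 0.1, 'qpos': array([ 1.21299653e+00,  2.38726859e-01, -1.41716129e-02,  1.31919657e+00,
        4.13892805e-06,  1.57078154e+00]), 'qvel': array([-0.00048086, -0.00211276,  0.00222924,  0.00024358, -0.00043841,
       -0.00060398]), 'joint_efforts': array([ 9.58861237e-04, -5.39719355e+01,  3.46999240e+01,  1.34518466e-02,
        9.82319762e-05, -1.70996657e-05]), 'eef_pos': array([183.73696394, 491.41936114, 244.73806699]), 'eef_rot': array([-5.58972596e-01, -3.09122506e+00,  2.00614383e-03]), 'wrist_force': array([-0.727349  ,  0.27146448, -0.48123092]), 'torque': array([ 0.01262709, -0.0137041 ,  0.04384355]), 'finger_force': 0.0, 'gripper_width': 85.39711730279696}
```

View pics/top0.png

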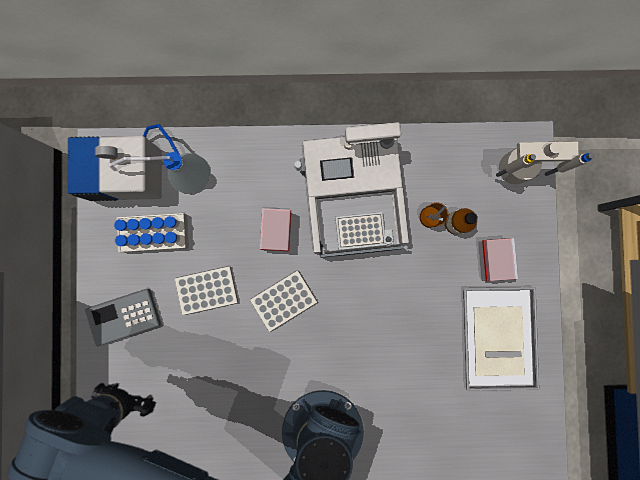

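View pics/side0.png

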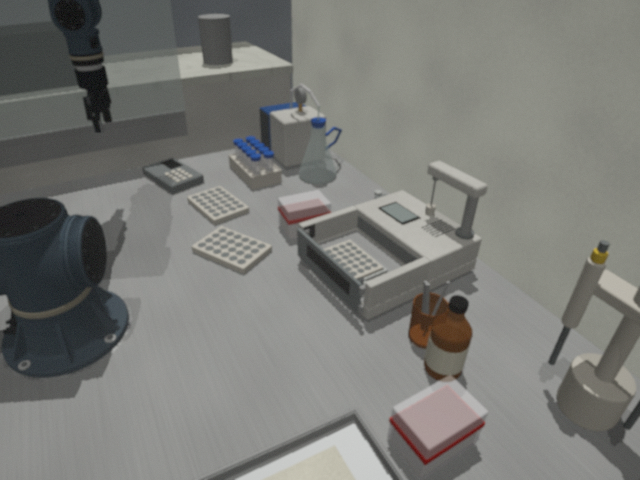

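The top view shows three white 24-well plates: (205,290) and (284,300) lie loose on the bench, and (361,231) lies in the sampler bay. The third is the smallest and is the only one in a carrier, so it fits. I'll check it in an enlarged crop.

```bash
python3 - <<'E'
import cv2
im=cv2.imread("pics/top0.png")[180:264,300:418]
cv2.imwrite("pics/crop.png",cv2.resize(im,None,fx=6.5,fy=6.5,interpolation=cv2.INTER_CUBIC))
E
cat > h.py <<'E'
import numpy as np, cv2
from scipy.spatial.transform import Rotation as R
from bench import status, read_camera, camera_params
def cam(n,obs=None):
    p=camera_params(n); f=240/np.tan(np.radians(p['fov_y']/2))
    K=np.array([[f,0,p['cx']],[0,f,p['cy']],[0,0,1]])
    if n=='wrist':
        T=p['tool_from_camera']; Rt=R.from_rotvec(obs['eef_rot']).as_matrix()
        return K,p['D'],Rt@T[:3,:3],Rt@T[:3,3]+obs['eef_pos']
    return K,p['D'],R.from_rotvec(p['orientation']).as_matrix(),p['eye']
def onplane(c,px,z):
    K,D,Rm,e=c; px=np.atleast_2d(np.float64(px))
    u=cv2.undistortPoints(px[:,None],K,D)[:,0]
    d=np.c_[u[:,0],-u[:,1],-np.ones(len(u))]@Rm.T
    return e+d*((z-e[2])/d[:,2])[:,None]
def proj(c,P):
    K,D,Rm,e=c; q=(np.atleast_2d(P)-e)@Rm; q=q*[1,-1,-1]
    return cv2.projectPoints(q,np.zeros(3),np.zeros(3),K,D)[0][:,0]
E
```

```text
(no output)
```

View pics/crop.png

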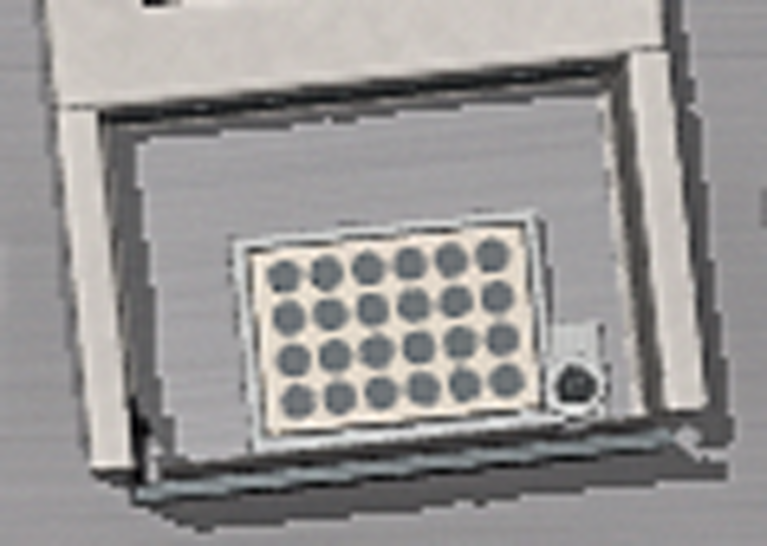

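The crop shows the smallest plate in its grey carrier inside the bay: carrier free back corner at crop (237,240), pin at (575,385), door along (135,495)–(700,435) hinged at right. This is the plate meant. Next I fit the sampler frame.

```bash
cat >> h.py <<'E'
def fit2(S,W):
    S=np.float64(S);W=np.float64(W); s=S.mean(0);w=W.mean(0)
    a=S-s;b=W-w; th=np.arctan2((a[:,0]*b[:,1]-a[:,1]*b[:,0]).sum(),(a*b).sum())
    Rm=np.array([[np.cos(th),-np.sin(th)],[np.sin(th),np.cos(th)]])
    return th,Rm,w-Rm@s
E
python3 - <<'E'
from h import *
c=cam('top')
o=lambda p:(np.array(p)+.5)/6.5-.5+[300,180]
S=[(90,132),(90,-107),(-73,-107),(-73,132)]
W=onplane(c,[o(p) for p in [(100,108),(630,52),(668,405),(130,468)]],100)[:,:2]
th,Rm,t=fit2(S,W); print(W,np.degrees(th),t); print((W-t)@Rm-S)
for n,p,z in [('corner',(235,238),60),('pin',(575,385),64),('pl',(248,256),66),('pl',(520,226),66),('pl',(545,408),66),('pl',(270,436),66),('doorfree',(137,495),100),('doorhinge',(690,435),100)]:
    q=onplane(c,o(p),z)[0,:2]; print(n,q,(q-t)@Rm)
for n,p,z in [('tipA',(275,229),88),('beaker',(433,215),90),('bottle',(464,221),150)]:
    q=onplane(c,p,z)[0,:2]; print(n,q,(q-t)@Rm)
E
```

```text
[[ 7.07566189e+02  9.90984718e+00]
 [ 7.28815592e+02 -2.30644419e+02]
 [ 5.68405893e+02 -2.43507323e+02]
 [ 5.44602980e+02 -5.05419923e-01]] 4.945688766414516 [ 629.95695279 -129.37308632]
[[-0.67193611  0.0735635 ]
 [-0.24016826 -2.41702776]
 [ 1.83843049 -1.40289614]
 [-0.92632612  3.74636039]]
corner [651.47598459 -51.60659121] [28.14327207 75.62177418]
pin [ 580.1782594  -206.86737519] [-56.27425187 -72.91427638]
pl [642.44210824 -57.16874699] [18.6635088  70.85915018]
pl [ 654.04505033 -183.06991053] [ 19.36913589 -55.57357239]
pl [ 569.72386548 -192.47733565] [-65.44913721 -57.67652493]
pl [559.2118153  -65.53794693] [-64.97842709  69.69651005]
doorfree [532.40978898  -3.41610524] [-86.32505487 133.89770405]
doorhinge [ 554.69036376 -253.0632958 ] [ -85.6498677  -116.74085621]
tipA [614.05363288 129.46311816] [  6.47052209 259.24357018]
beaker [ 646.7917027  -338.19060413] [  -1.23037887 -209.49140965]
bottle [ 622.15919869 -412.30877504] [ -32.16100412 -281.21002602]
```

```bash
cat >> h.py <<'E'
TH,T0=np.radians(4.95),np.array([630.,-129.4])
def s2w(p,th=None,t=None):
    c,s=np.cos(TH),np.sin(TH); return np.array([[c,-s],[s,c]])@np.array(p[:2],float)+T0
def plan(ps,carrier_deg=None,obs=None,world=None):
    """ps: sampler-frame (x,y,z,phi) rows; tool x along sampler -x turned by phi deg"""
    o=obs or status.get_obs(); R0=R.from_rotvec(o['eef_rot'])
    for x,y,z,phi in ps:
        a=TH+np.pi+np.radians(phi); X=np.array([np.cos(a),np.sin(a),0]); Z=np.array([0,0,-1.]); Y=np.cross(Z,X)
        rv=(R0.inv()*R.from_matrix(np.c_[X,Y,Z])).as_rotvec(degrees=True)
        d=R0.inv().apply(np.r_[s2w((x,y)),z]-o['eef_pos'])/10
        print([round(float(v),2) for v in (*d,*rv)])
E
python3 - <<'E'
from h import *
plan([(-60,40,260,0)])
E
```

```text
[-56.4, -41.49, -1.47, -0.07, -0.02, -25.45]
```

Request:
step_arm([
  [-3, -2.2, 0, 0, 0, 0, 0],
  [-6, -4.4, 0, 0, 0, -3, 0],
  [-9, -6.6, 0, 0, 0, -6, 0],
  [-12.5, -9, 0, 0, 0, -9, 0],
  [-16, -11.6, 0, 0, 0, -12, 0],
  [-19.3, -14.2, 0, 0, 0, -15, 0],
  [-22.6, -16.6, 0, 0, 0, -18, 0],
  [-26, -19, 0, 0, 0, -21, 0],
  [-29.3, -21.5, 0, 0, 0, -25.4, 0],
  [-32.6, -24, 0, 0, 0, -25.4, 0],
])

```text
time_s: 0.93
eef_pos: [404.8, 152.1, 245.3]
eef_rot: [-0.142, 3.138, -0.0]
wrist_force: [1.1, 1.2, 0.7]
gripper_width: 0.1
finger_force: 0.0
```

Run:
```python
from h import *
o=status.get_obs(); print(o['time_s'],o['eef_pos'],o['qpos'],o['wrist_force'])
plan([(-60,40,260,0)])
```

```text
0.9333 [404.80711014 152.12799076 245.29588835] [ 3.59489812e-01  7.95594296e-02 -2.09032679e-01  1.28214330e+00
 -2.17933241e-05  2.69181638e-01] [1.05594288 1.22588694 0.70359291]
[-13.9, -26.05, -1.47, -0.0, 0.0, 0.22]
```

Request:
step_arm([
  [-1.8, -3.3, -0.2, 0, 0, 0, 0],
  [-3.6, -6.6, -0.5, 0, 0, 0, 0],
  [-5.4, -10, -0.7, 0, 0, 0, 0],
  [-7.2, -13.3, -1, 0, 0, 0, 0],
  [-9, -16.7, -1.2, 0, 0, 0, 0],
  [-10.8, -20, -1.5, 0, 0, 0, 0],
  [-12.4, -23.2, -1.5, 0, 0, 0, 0],
  [-13.9, -26, -1.5, 0, 0, 0, 0],
  [-13.9, -26, -1.5, 0, 0, 0, 0],
])

```text
time_s: 1.68
eef_pos: [567.3, -97.5, 259.0]
eef_rot: [0.129, -3.139, 0.002]
wrist_force: [-0.6, -0.3, -0.6]
gripper_width: 0.2
finger_force: 0.0
```

Run:
```python
from h import *
o=status.get_obs(); np.save("pose1.npy",np.r_[o['eef_pos'],o['eef_rot']]); print(o['time_s'],o['eef_pos'])
cv2.imwrite("pics/w1.png",read_camera("wrist"))
c=cam('wrist',o)
for p,z in [((90,132),100),((90,-107),100),((-73,-107),100),((-73,132),100),((-55,-75),64),((29,75),60),((-88,135),100)]: print(p,proj(c,np.r_[s2w(p),z]))
```

```text
1.6833 [567.33323591 -97.49190217 258.99554714]
(90, 132) [[411.45139626 368.56936753]]
(90, -107) [[178.28803649 369.1112154 ]]
(-73, -107) [[154.00647571 213.2212739 ]]
(-73, 132) [[426.48568176 211.81326703]]
(-55, -75) [[205.17126234 223.05683557]]
(29, 75) [[353.5190764  297.36442571]]
(-88, 135) [[431.50375894 194.70720562]]
```

View pics/w1.png

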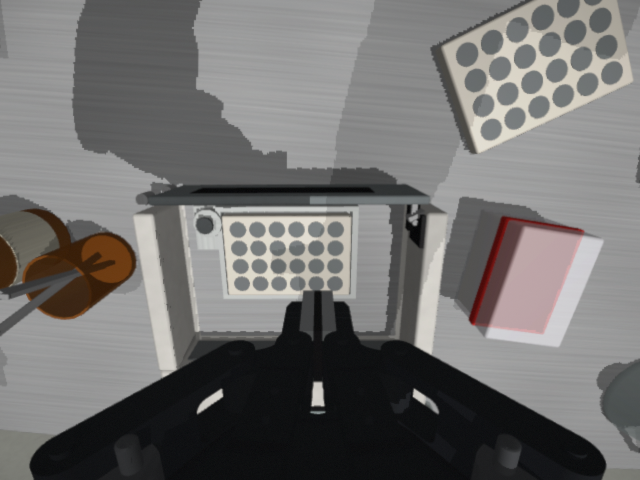

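The wrist view confirms the fit: the pin is seen at (206,224), predicted (205,223). The carrier's back corner is at (355,298), predicted (353.5,297), and the door's free edge is at column 432, predicted 431.5. I now go in front of the door.

Run:
```python
from h import *
plan([(-150,110,240,0),(-130,110,62,0)])
```

```text
[8.93, 7.04, 1.92, -0.0, -0.08, -0.24]
[6.91, 7.04, 19.71, -0.0, -0.08, -0.24]
```

Request:
step_arm([
  [3, 2.4, 0.5, 0, 0, 0, 0],
  [6, 4.8, 1, 0, 0, 0, 0],
  [8.9, 7, 2, 0, 0, 0, 0],
  [8.9, 7, 5.5, 0, 0, 0, 0],
  [8.5, 7, 9, 0, 0, 0, 0],
  [8, 7, 12.5, 0, 0, 0, 0],
  [7.5, 7, 16, 0, 0, 0, 0],
  [7, 7, 19, 0, 0, 0, 0],
  [6.9, 7, 19.7, 0, 0, 0, 0],
  [6.9, 7, 19.7, 0, 0, 0, 0],
])

```text
time_s: 2.57
eef_pos: [488.4, -28.6, 61.7]
eef_rot: [0.135, -3.134, -0.001]
wrist_force: [-0.6, -0.3, -0.4]
gripper_width: 0.4
finger_force: 0.0
```

Run:
```python
from h import *
o=status.get_obs(); print(o['eef_pos'],o['wrist_force'])
plan([(-99,110,62,0),(-93,110,62,0)])
```

```text
[488.36477866 -28.57812319  61.72972323] [-0.57384647 -0.30585723 -0.4318212 ]
[-3.34, -0.27, -0.04, 0.04, -0.26, -0.0]
[-3.94, -0.27, -0.05, 0.04, -0.26, -0.0]
```

Request:
step_arm([
  [-1.4, 0, 0, 0, 0, 0, 0],
  [-2.6, 0, 0, 0, 0, 0, 0],
  [-3, 0, 0, 0, 0, 0, 0],
  [-3.2, 0, 0, 0, 0, 0, 0],
  [-3.35, 0, 0, 0, 0, 0, 0],
  [-3.5, 0, 0, 0, 0, 0, 0],
  [-3.5, 0, 0, 0, 0, 0, 0],
])

```text
time_s: 3.15
eef_pos: [524.2, -26.3, 63.8]
eef_rot: [0.134, -3.138, 0.0]
wrist_force: [-4.5, -1.1, 3.6]
gripper_width: -0.1
finger_force: 0.0
```

Request:
step_arm([
  [-0.1, 0, 0, 0, 0, 0, 0],
  [-0.2, 0, 0, 0, 0, 0, 0],
  [-0.3, 0, 0, 0, 0, 0, 0],
  [-0.3, 0, 0, 0, 0, 0, 0],
])

```text
time_s: 3.48
eef_pos: [526.6, -26.2, 63.6]
eef_rot: [0.134, -3.137, 0.001]
wrist_force: [-7.8, -1.2, 4.2]
gripper_width: 0.1
finger_force: 0.0
```

Request:
step_arm([
  [0.6, 0, 0, 0, 0, 0, 0],
  [2, 0.5, 0, 0, 0, 0, 0],
  [3.5, 3, 0, 0, 0, 0, 0],
  [5, 6, -1, 0, 0, 0, 0],
  [5, 7, -5, 0, 0, 0, 0],
  [4, 7, -9, 0, 0, 0, 0],
  [2, 7, -12, 0, 0, 0, 0],
  [2, 7, -12, 0, 0, 0, 0],
])

```text
time_s: 4.15
eef_pos: [508.1, 43.0, 190.3]
eef_rot: [-0.135, 3.125, 0.001]
wrist_force: [1.0, -0.0, -0.2]
gripper_width: 0.1
finger_force: 0.0
```

Run:
```python
from h import *
o=status.get_obs(); print(o['eef_pos'],o['wrist_force'])
cv2.imwrite("pics/w2.png",read_camera("wrist"))
c=cam('wrist',o)
for p,z in [((-88,-110),100),((-88,135),100),((-84-241,-110-44),100)]: print(p,proj(c,np.r_[s2w(p),z]))
plan([(60,55,130,0),(60,55,60,0)])
```

```text
[508.1478905   43.0222629  190.28150191] [ 0.97277937 -0.01285338 -0.15139821]
(-88, -110) [[-78.39298425 273.99691973]]
(-88, 135) [[251.10265518 275.13726652]]
(-325, -154) [[-258.11951702 -103.78269385]]
[-16.84, -12.71, 5.87, 0.0, 0.52, -0.01]
[-16.78, -12.71, 12.87, 0.0, 0.52, -0.01]
```

View pics/w2.png

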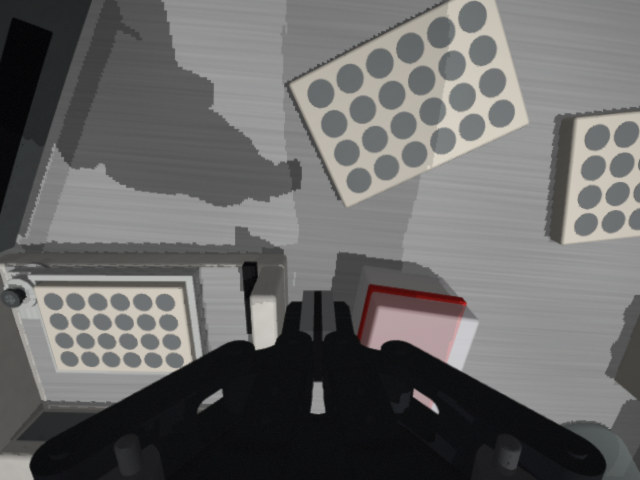

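The door has swung wide (its panel is at the upper left), and the carrier and plate are at home. Next I go over the bay, behind the carrier.

Request:
step_arm([
  [-3, -2.3, 0, 0, 0, 0, 0],
  [-6, -4.7, 0, 0, 0, 0, 0],
  [-9, -7.1, 0, 0, 0, 0, 0],
  [-12, -9.5, 1, 0, 0, 0, 0],
  [-14.5, -12, 2.5, 0, 0, 0, 0],
  [-16.5, -13.2, 4, 0, 0, 0, 0],
  [-16.5, -13.2, 4, 0, 0, 0, 0],
  [-16.5, -13.2, 4, 0, 0, 0, 0],
])

```text
time_s: 4.87
eef_pos: [677.1, -76.1, 140.7]
eef_rot: [0.132, -3.135, -0.001]
wrist_force: [-1.2, 0.0, 0.9]
gripper_width: -0.0
finger_force: 0.0
```

Run:
```python
from h import *
o=status.get_obs(); print(o['eef_pos'],o['eef_rot'],o['wrist_force'])
plan([(57,50,120,0),(57,50,60,0)])
im=read_camera("wrist"); cv2.imwrite("pics/w3.png",im)
c=cam('wrist',o)
for p,z in [((29,75),60),((-55,-75),64),((90,132),100)]: print(p,proj(c,np.r_[s2w(p),z]))
```

```text
[677.09907984 -76.11877659 140.74675326] [ 1.32069131e-01 -3.13519035e+00 -1.12578388e-03] [-1.18053848  0.00422115  0.90761893]
[-0.56, 0.1, 2.07, 0.05, -0.21, -0.13]
[-0.58, 0.09, 8.07, 0.05, -0.21, -0.13]
(29, 75) [[358.39293814 223.96381945]]
(-55, -75) [[99.52432288 83.06473824]]
(90, 132) [[459.65355984 341.11022359]]
```

View pics/w3.png

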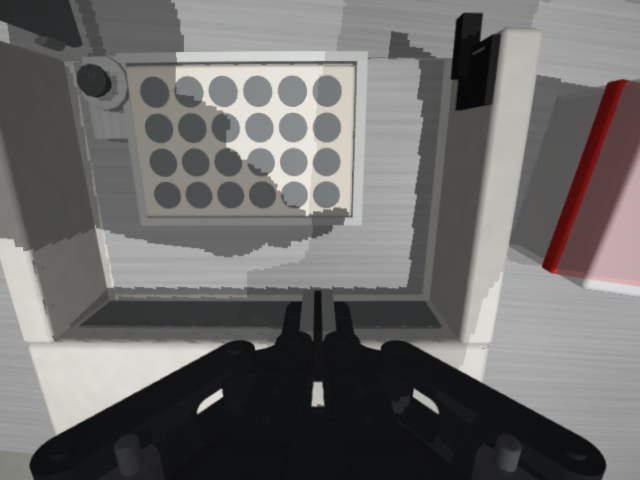

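Seen from close up, the carrier corner is at (361,222), predicted (358,224), which is within 2 mm. The gap behind the carrier is free, so I descend into it.

Request:
step_arm([
  [-0.6, 0.1, 2, 0, 0, 0, 0],
  [-0.6, 0.1, 4.5, 0, 0, 0, 0],
  [-0.6, 0.1, 7, 0, 0, 0, 0],
  [-0.6, 0.1, 8, 0, 0, 0, 0],
  [-0.6, 0.1, 8, 0, 0, 0, 0],
  [-0.6, 0.1, 8, 0, 0, 0, 0],
])

```text
time_s: 5.42
eef_pos: [683.5, -73.4, 64.4]
eef_rot: [-0.135, 3.138, -0.0]
wrist_force: [0.9, -0.7, 0.5]
gripper_width: -0.4
finger_force: 0.0
```

```bash
cat >> h.py <<'E'
PIN=np.array([-55.,-74.])
def arc(phis,s=25,face=11,z=60):
    v=np.array([84+face,150-s]); out=[]
    for f in phis:
        a=np.radians(f); q=PIN+[v[0]*np.cos(a)-v[1]*np.sin(a),v[0]*np.sin(a)+v[1]*np.cos(a)]; out.append((*q,z,f))
    plan(out)
E
python3 - <<'E'
from h import *
o=status.get_obs(); print(o['eef_pos'],o['eef_rot'],o['wrist_force'])
arc([0,1.5,3,6,9,12,15,18,21,24,27])
E
```

```text
[683.45697874 -73.39564702  64.42537439] [-1.35102929e-01  3.13843188e+00 -9.48295486e-05] [ 0.85519903 -0.71670971  0.49209908]
[1.81, -0.02, 0.44, -0.0, 0.01, -0.02]
[2.14, 0.23, 0.44, -0.0, 0.01, -1.52]
[2.48, 0.46, 0.44, -0.0, 0.01, -3.02]
[3.17, 0.91, 0.44, -0.0, 0.01, -6.02]
[3.88, 1.31, 0.44, -0.01, 0.01, -9.02]
[4.62, 1.68, 0.44, -0.01, 0.01, -12.02]
[5.37, 2.01, 0.44, -0.01, 0.01, -15.02]
[6.14, 2.3, 0.44, -0.01, 0.01, -18.02]
[6.92, 2.55, 0.44, -0.01, 0.01, -21.02]
[7.72, 2.76, 0.44, -0.01, 0.01, -24.02]
[8.52, 2.93, 0.44, -0.01, 0.01, -27.02]
```

Request:
step_arm([
  [1, 0, 0.3, 0, 0, 0, 0],
  [1.8, 0, 0.3, 0, 0, 0, 0],
  [2.5, 0.45, 0.3, 0, 0, -3, 0],
  [3.2, 0.9, 0.3, 0, 0, -6, 0],
  [3.9, 1.3, 0.3, 0, 0, -9, 0],
  [4.6, 1.7, 0.3, 0, 0, -12, 0],
  [5.4, 2, 0.3, 0, 0, -15, 0],
  [6.1, 2.3, 0.3, 0, 0, -18, 0],
  [6.9, 2.55, 0.3, 0, 0, -21, 0],
  [7.7, 2.75, 0.3, 0, 0, -24, 0],
])

```text
time_s: 6.25
eef_pos: [605.2, -52.5, 62.4]
eef_rot: [-0.788, 3.038, -0.0]
wrist_force: [1.2, 2.1, 0.3]
gripper_width: -0.0
finger_force: 1.1
```

Run:
```python
from h import *
o=status.get_obs(); print(o['eef_pos'],o['eef_rot'],o['wrist_force'])
cv2.imwrite("pics/w4.png",read_camera("wrist"))
arc([24,27,30,33,36,39,42,45,48,51,54])
```

```text
[605.23613292 -52.46468537  62.38041671] [-7.87702139e-01  3.03778583e+00 -3.14657889e-04] [1.15930033 2.08380265 0.30412172]
[-0.06, -0.04, 0.22, -0.01, 0.08, 0.33]
[0.6, 0.44, 0.22, -0.02, 0.08, -2.67]
[1.29, 0.89, 0.22, -0.02, 0.08, -5.67]
[2.0, 1.3, 0.22, -0.02, 0.07, -8.67]
[2.73, 1.67, 0.22, -0.02, 0.07, -11.67]
[3.48, 2.01, 0.22, -0.02, 0.07, -14.67]
[4.25, 2.3, 0.22, -0.03, 0.07, -17.67]
[5.03, 2.56, 0.22, -0.03, 0.07, -20.67]
[5.82, 2.77, 0.21, -0.03, 0.07, -23.67]
[6.63, 2.94, 0.21, -0.03, 0.07, -26.67]
[7.44, 3.07, 0.21, -0.03, 0.07, -29.67]
```

View pics/w4.png

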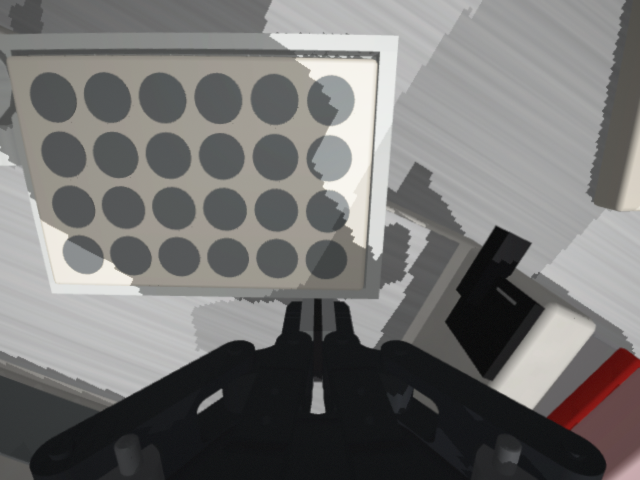

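The carrier is turning with the finger flush on its back edge at (318,295), and the plate sits flat in it. Carrying on.

Request:
step_arm([
  [0.6, 0.45, 0.1, 0, 0, -2.7, 0],
  [1.3, 0.9, 0.2, 0, 0, -5.7, 0],
  [2, 1.3, 0.2, 0, 0, -8.7, 0],
  [2.7, 1.7, 0.2, 0, 0, -11.7, 0],
  [3.5, 2, 0.2, 0, 0, -14.7, 0],
  [4.25, 2.3, 0.2, 0, 0, -17.7, 0],
  [5, 2.55, 0.2, 0, 0, -20.7, 0],
  [5.8, 2.75, 0.2, 0, 0, -23.7, 0],
  [6.6, 2.95, 0.2, 0, 0, -26.7, 0],
  [7.4, 3.05, 0.2, 0, 0, -29.7, 0],
])

```text
time_s: 7.13
eef_pos: [525.5, -61.9, 59.8]
eef_rot: [-1.539, 2.737, -0.001]
wrist_force: [-0.6, 3.1, 1.2]
gripper_width: 0.0
finger_force: 1.0
```

Run:
```python
from h import *
o=status.get_obs(); print(o['eef_pos'],o['eef_rot'],o['wrist_force'])
arc([54,57,60,63,66,69,72,75,78,81,83])
```

```text
[525.49597068 -61.90630134  59.79274841] [-1.53856020e+00  2.73665671e+00 -1.20366808e-03] [-0.61132906  3.12161619  1.20929147]
[0.11, 0.17, -0.02, -0.1, 0.08, -0.26]
[0.78, 0.64, -0.02, -0.1, 0.08, -3.26]
[1.48, 1.08, -0.02, -0.1, 0.08, -6.26]
[2.19, 1.49, -0.03, -0.1, 0.07, -9.26]
[2.93, 1.85, -0.03, -0.11, 0.07, -12.26]
[3.68, 2.18, -0.03, -0.11, 0.07, -15.26]
[4.45, 2.47, -0.03, -0.11, 0.07, -18.26]
[5.23, 2.72, -0.03, -0.11, 0.06, -21.26]
[6.03, 2.92, -0.03, -0.11, 0.06, -24.26]
[6.84, 3.09, -0.04, -0.11, 0.06, -27.26]
[7.38, 3.17, -0.04, -0.12, 0.06, -29.26]
```

Request:
step_arm([
  [0.8, 0.65, 0, 0, 0, -3.3, 0],
  [1.5, 1.1, 0, 0, 0, -6.3, 0],
  [2.2, 1.5, 0, 0, 0, -9.3, 0],
  [2.9, 1.85, 0, 0, 0, -12.3, 0],
  [3.7, 2.2, 0, 0, 0, -15.3, 0],
  [4.45, 2.45, 0, 0, 0, -18.3, 0],
  [5.2, 2.7, 0, 0, 0, -21.3, 0],
  [6, 2.9, 0, 0, 0, -24.3, 0],
  [6.8, 3.1, 0, 0, 0, -27.3, 0],
  [6.8, 3.1, 0, 0, 0, -27.3, 0],
])

```text
time_s: 7.97
eef_pos: [462.9, -104.8, 59.5]
eef_rot: [-2.141, 2.299, -0.002]
wrist_force: [-0.9, 0.5, -0.1]
gripper_width: 0.0
finger_force: 0.0
```

Run:
```python
from h import *
o=status.get_obs(); print(o['eef_pos'],o['eef_rot'],o['wrist_force'])
arc([81,83,85,87,88,89,90])
cv2.imwrite("pics/w5.png",read_camera("wrist"))
c=cam('wrist',o)
# predicted corners of the tray at 81 deg
for f in (81,90):
    a=np.radians(f)
    for v in [(84,150),(84,0)]:
        q=PIN+[v[0]*np.cos(a)-v[1]*np.sin(a),v[0]*np.sin(a)+v[1]*np.cos(a)]
        print(f,v,proj(c,np.r_[s2w(q),60]))
```

```text
[ 462.943163   -104.75857036   59.54236604] [-2.14072937e+00  2.29878415e+00 -2.22564006e-03] [-0.94292784  0.49853104 -0.14739618]
[-0.05, -0.06, -0.05, -0.07, -0.04, -0.03]
[0.39, 0.26, -0.05, -0.07, -0.04, -2.03]
[0.84, 0.57, -0.05, -0.07, -0.04, -4.03]
[1.31, 0.86, -0.05, -0.07, -0.04, -6.03]
[1.54, 1.0, -0.05, -0.07, -0.04, -7.03]
[1.78, 1.14, -0.05, -0.07, -0.04, -8.03]
[2.02, 1.27, -0.05, -0.07, -0.04, -9.03]
81 (84, 150) [[378.27633452 301.48733585]]
81 (84, 0) [[ 32.24700379 300.21674997]]
90 (84, 150) [[409.48875228 246.62792742]]
90 (84, 0) [[ 60.6806015 298.3150312]]
```

View pics/w5.png

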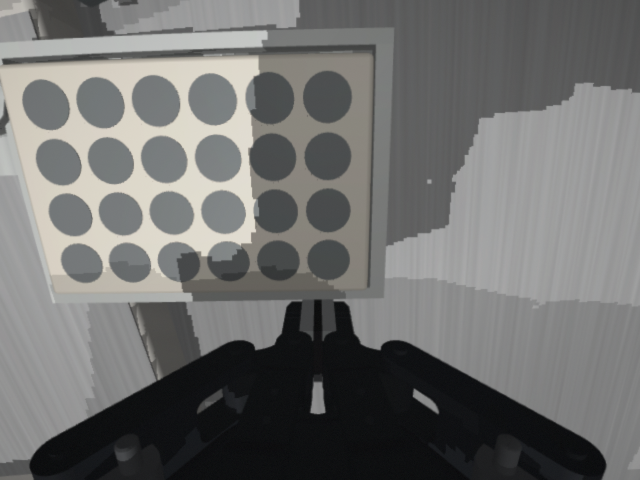

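The tray's back edge runs (55,302)–(384,297), which puts the carrier about 1° ahead of the finger, near 82°. I push slowly to about 88°.

Request:
step_arm([
  [0.2, 0.15, 0, 0, 0, -1, 0],
  [0.4, 0.3, 0, 0, 0, -2, 0],
  [0.6, 0.4, 0, 0, 0, -3, 0],
  [0.85, 0.55, 0, 0, 0, -4, 0],
  [1.05, 0.7, 0, 0, 0, -5, 0],
  [1.3, 0.85, 0, 0, 0, -6, 0],
  [1.4, 0.9, 0, 0, 0, -6.5, 0],
  [1.5, 1, 0, 0, 0, -7, 0],
  [1.5, 1, 0, 0, 0, -7, 0],
])

```text
time_s: 8.77
eef_pos: [452.0, -118.5, 58.3]
eef_rot: [2.277, -2.164, -0.0]
wrist_force: [0.4, -0.0, -0.4]
gripper_width: 0.1
finger_force: 0.0
```

Request:
step_arm([
  [-1, 0, 0, 0, 0, 0, 0],
  [-3, 0, -1, 0, 0, 0, 0],
  [-5, 0, -4, 0, 0, 0, 0],
  [-5, 0, -8, 0, 0, 0, 0],
  [-5, 0, -12, 0, 0, 0, 0],
  [-5, 0, -16, 0, 0, 0, 0],
  [-5, 0, -20, 0, 0, 0, 0],
  [-5, 0, -20, 0, 0, 0, 0],
  [-5, 0, -20, 0, 0, 0, 0],
  [-5, 0, -20, 0, 0, 0, 0],
])

```text
time_s: 9.6
eef_pos: [449.4, -67.8, 257.8]
eef_rot: [2.277, -2.164, -0.0]
wrist_force: [-0.3, 0.0, -1.0]
gripper_width: 0.2
finger_force: 0.0
```

Run:
```python
from h import *
o=status.get_obs(); print(o['eef_pos'],o['eef_rot'],o['wrist_force'])
np.save("pose6.npy",np.r_[o['eef_pos'],o['eef_rot']])
cv2.imwrite("pics/w6.png",read_camera("wrist"))
c=cam('wrist',o)
for v in [(84,150),(84,0),(0,0)]:
    print(v,proj(c,np.r_[s2w(PIN+[-v[1],v[0]]),60]))
```

```text
[449.44323412 -67.81428135 257.84343114] [ 2.27693906e+00 -2.16408526e+00 -3.32862267e-04] [-0.3254482   0.02234673 -0.99921676]
(84, 150) [[348.92835577 148.31388892]]
(84, 0) [[190.17058707 154.58822699]]
(0, 0) [[176.92905058  56.50824146]]
```

View pics/w6.png

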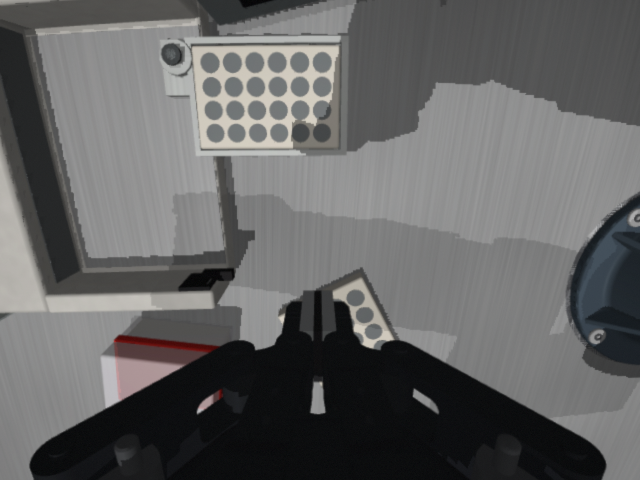

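The carrier stands out through the doorway with the plate in it: tray back edge about (197,156)–(347,153), pin (173,54). The door is open at the top. I now compare the tray's edge direction here with its home direction in w3, measured the same way.

```bash
cat > edge.py <<'E'
from h import *
def rect(img,pose,phi,z=60):
    """tray-frame image: cols u=10..160, rows v=100..-20 (0.25 mm)"""
    c=cam('wrist',dict(eef_pos=np.array(pose[:3]),eef_rot=np.array(pose[3:])))
    u,v=np.meshgrid(np.arange(10,160,.25),np.arange(100,-20,-.25)); a=np.radians(phi)
    x=PIN[0]+v*np.cos(a)-u*np.sin(a); y=PIN[1]+v*np.sin(a)+u*np.cos(a)
    W=np.stack([s2w((p,q)) for p,q in ((0,0),(1,0),(0,1))]); B=np.c_[W[1]-W[0],W[2]-W[0]]
    P=np.c_[np.c_[x.ravel(),y.ravel()]@B.T+W[0],np.full(x.size,z)]
    m=proj(c,P).reshape(*x.shape,2).astype(np.float32)
    return cv2.remap(img,m[...,0],m[...,1],cv2.INTER_LINEAR)
def line(g,v0,u0,u1,sgn,w=5):
    g=cv2.GaussianBlur(g,(0,0),2).astype(float); pts=[]
    for u in np.arange(u0,u1,2.):
        j=int((u-10)/.25); i0=int((100-v0-w)/.25); i1=int((100-v0+w)/.25)
        d=np.diff(g[i0:i1,j])*sgn; k=d.argmax()
        if d[k]>1.5: pts.append((u,100-.25*(i0+k+.5)))
    pts=np.float32(pts)
    if len(pts)<8: return None
    for _ in range(3):
        dx,dy,x0,y0=cv2.fitLine(pts,cv2.DIST_HUBER,0,.01,.01).ravel()
        res=(pts[:,1]-y0)-(pts[:,0]-x0)*dy/dx; keep=abs(res)<max(.4,2*np.median(abs(res))); pts=pts[keep]
    return np.degrees(np.arctan(dy/dx)),y0+(85-x0)*dy/dx,len(pts),float(np.std(res[keep]))
if __name__=="__main__":
    p3=[677.09907984,-76.11877659,140.74675326,1.32069131e-01,-3.13519035,-1.12578388e-03]
    for n,pose,phi in [('w3',p3,0),('w6',np.load('pose6.npy'),90)]:
        g=rect(cv2.cvtColor(cv2.imread(f'pics/{n}.png'),cv2.COLOR_BGR2GRAY),pose,phi); cv2.imwrite(f'pics/r_{n}.png',g)
        print(n,'row profile at u=80:',g[::8,280][:].tolist())
        for v0 in (84,80,-8,-12):
            for s in (1,-1): print(v0,s,line(g,v0,28,148,s))
E
python3 edge.py; python3 -c "
import cv2,numpy as np
a,b=cv2.imread('pics/r_w3.png'),cv2.imread('pics/r_w6.png')
cv2.imwrite('pics/rr.png',cv2.resize(np.vstack([a,b]),(450,600)))"
```

```text
w3 row profile at u=80: [167, 104, 103, 104, 101, 101, 104, 105, 103, 123, 126, 119, 119, 137, 137, 137, 112, 80, 80, 79, 82, 116, 139, 139, 139, 139, 119, 83, 93, 134, 139, 198, 229, 228, 228, 228, 195, 140, 135, 134, 139, 195, 228, 228, 228, 227, 208, 142, 134, 134, 139, 194, 227, 226, 226, 205, 96, 212, 212, 193]
84 1 (np.float32(0.06969831), np.float32(82.83327), 52, 0.13879689574241638)
84 -1 (np.float32(-28.139229), np.float32(109.88682), 9, 1.2511873245239258)
80 1 (np.float32(0.0), np.float32(76.125), 50, 0.10770329087972641)
80 -1 (np.float32(0.0), np.float32(77.875), 50, 0.10828204452991486)
-8 1 (np.float32(0.0), np.float32(-12.625), 49, 0.0)
-8 -1 (np.float32(0.003833205), np.float32(-11.124679), 52, 0.17701943218708038)
-12 1 (np.float32(0.0), np.float32(-12.875), 59, 0.100630022585392)
-12 -1 (np.float32(0.025099194), np.float32(-11.116502), 53, 0.18093964457511902)
w6 row profile at u=80: [146, 147, 147, 147, 147, 146, 154, 193, 191, 125, 191, 207, 199, 163, 122, 120, 119, 119, 119, 133, 196, 207, 206, 180, 124, 119, 118, 118, 121, 161, 205, 204, 204, 192, 140, 119, 117, 121, 138, 189, 202, 202, 201, 195, 155, 131, 125, 135, 169, 198, 200, 199, 191, 95, 157, 183, 173, 88, 142, 144]
84 1 (np.float32(1.8564658), np.float32(81.04064), 41, 0.1450655311346054)
84 -1 (np.float32(4.5596128), np.float32(84.602684), 37, 0.5797953605651855)
80 1 (np.float32(1.7956673), np.float32(81.024376), 51, 0.14882029592990875)
80 -1 (np.float32(1.8571519), np.float32(83.11682), 41, 0.19105073809623718)
-8 1 (np.float32(1.8689029), np.float32(-7.524289), 57, 0.14684218168258667)
-8 -1 (np.float32(1.9499645), np.float32(-5.145502), 53, 0.1257462501525879)
-12 1 (np.float32(1.4446603), np.float32(-7.7563577), 40, 0.18435178697109222)
-12 -1 (np.float32(1.8315077), np.float32(-12.4819765), 52, 0.15331332385540009)
```

View pics/rr.png

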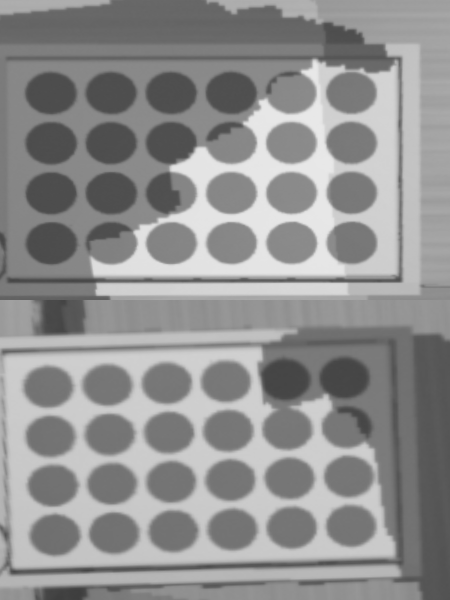

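Home reads 0.02°, and the tray now sits at 90 − 1.85 ≈ 88.2°. It needs 1.8° more, which is 0.39 cm and 0.30 cm in the tool's axes.

Request:
step_arm([
  [0, 0, 4, 0, 0, 0, 0],
  [0, 0, 8, 0, 0, 0, 0],
  [0, 0, 12, 0, 0, 0, 0],
  [0, 0, 16, 0, 0, 0, 0],
  [0.5, 0, 19, 0, 0, 0, 0],
  [2, 0, 20, 0, 0, 0, 0],
  [3.5, 0, 20, 0, 0, 0, 0],
  [4.3, 0, 20, 0, 0, 0, 0],
  [4.7, 0, 20, 0, 0, 0, 0],
])

```text
time_s: 10.4
eef_pos: [451.2, -115.8, 57.3]
eef_rot: [2.275, -2.165, -0.003]
wrist_force: [-0.1, 0.8, 0.8]
gripper_width: 0.1
finger_force: 0.0
```

Request:
step_arm([
  [0.2, 0, 0, 0, 0, 0, 0],
  [0.3, 0, 0, 0, 0, 0, 0],
  [0.4, 0.1, 0, 0, 0, -0.6, 0],
  [0.5, 0.2, 0, 0, 0, -1.2, 0],
  [0.6, 0.25, 0, 0, 0, -1.5, 0],
  [0.69, 0.3, 0, 0, 0, -1.8, 0],
  [0.69, 0.3, 0, 0, 0, -1.8, 0],
  [0.69, 0.3, 0, 0, 0, -1.8, 0],
])

```text
time_s: 11.07
eef_pos: [449.3, -122.2, 58.4]
eef_rot: [2.311, -2.128, -0.0]
wrist_force: [-1.4, 1.6, 0.1]
gripper_width: 0.2
finger_force: 0.6
```

Request:
step_arm([
  [-1, 0, 0, 0, 0, 0, 0],
  [-3, 0, -1, 0, 0, 0, 0],
  [-5, 0, -4, 0, 0, 0, 0],
  [-5, 0, -8, 0, 0, 0, 0],
  [-5, 0, -12, 0, 0, 0, 0],
  [-5, 0, -16, 0, 0, 0, 0],
  [-5, 0, -20, 0, 0, 0, 0],
  [-5, 0, -20, 0, 0, 0, 0],
  [-5, 0, -20, 0, 0, 0, 0],
  [-5, 0, -20, 0, 0, 0, 0],
])

```text
time_s: 11.9
eef_pos: [445.1, -72.0, 257.9]
eef_rot: [2.311, -2.128, -0.0]
wrist_force: [-0.8, 0.2, 0.5]
gripper_width: -0.4
finger_force: 0.0
```

Run:
```python
from edge import *
o=status.get_obs(); print(o['time_s'],o['eef_pos'],o['wrist_force'])
pose=np.r_[o['eef_pos'],o['eef_rot']]; im=read_camera("wrist"); cv2.imwrite("pics/w7.png",im); cv2.imwrite("pics/top7.png",read_camera("top"))
g=rect(cv2.cvtColor(im,cv2.COLOR_BGR2GRAY),pose,90)
for v0 in (84,80,-8,-12):
    for s in (1,-1): print(v0,s,line(g,v0,28,148,s))
```

```text
11.9 [445.13912072 -72.02933295 257.86939574] [-0.7871484   0.15877689  0.45518039]
84 1 (np.float32(0.061807107), np.float32(85.41575), 39, 0.1976102739572525)
84 -1 (np.float32(3.791282), np.float32(82.68223), 43, 0.8395645022392273)
80 1 (np.float32(0.030305007), np.float32(78.406876), 47, 0.14825068414211273)
80 -1 (np.float32(2.7691944), np.float32(82.03848), 42, 0.6967577338218689)
-8 1 (np.float32(0.28229228), np.float32(-9.760984), 58, 0.16055503487586975)
-8 -1 (np.float32(0.63509226), np.float32(-7.257264), 59, 0.13297206163406372)
-12 1 (np.float32(0.28229228), np.float32(-9.760984), 58, 0.16055503487586975)
-12 -1 (np.float32(0.25855404), np.float32(-7.3016744), 45, 0.11927647888660431)
```

The carrier measures 89.8–90.0°, and the gripper is clear of everything.

```bash
python3 -c "
from bench import r
print(r.close_job())"
```

```text
the job is handed in; nothing more can be done
None
```

The job is handed in: I pressed the door and it swung wide open, and the carrier stands straight out at 89.8–90.0° (measured), with the well plate lying flat in it when last viewed at about 88°, before the final slow nudge.

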